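# Fit the suction strainer cup and hold the cover shut

## Task

Get the suction strainer unit ready for its cover to be locked: first nest the loose steel strainer cup fully down inside the identical cup that sits in the unit's deck and let go of it. Next turn the quarter-turn fastener on the deck until its bar lines up with the slot in the cover's lip, so the lip can drop over it; then swing the cover down and press it flush onto the deck against its lifting springs, firmly but without forcing it. Finish while still holding the cover pressed down (it pops up if let go), and leave the other things on the table where they are.

Things in the scene. Friction and masses are not known exactly. Their poses are not given: they have to be found in the camera images.
- cup_center (a point): the loose strainer cup: plain stainless open stacking cup, 64 mm high: foot 40 to 47 mm across up to a shoulder at 31 mm, above it straight, 59 mm outside, 53 mm inside; 110 g. It stands upright on the table near a taller straight steel beaker and an amber jar, which may have swapped places with it. Point: on its axis, half-way up (32 mm); z up.
- socket_rim (a point): centre of the mouth of the identical cup fixed in the unit's deck; rim 2 mm above the deck; z up, axes as body unit. The loose cup goes in mouth up and stops when its shoulder sits on this rim: its centre point is then 1 mm above this point and its own rim 33 mm above it.
- unit: the strainer unit: fixed white box with a grey deck 75 mm above the table. Origin on the table straight below the cup socket. x runs along the cover's hinge, +y from the socket to the hinge (75 mm), -y to the fastener (105 mm). The deck spans x -100 to 100, y -160 to 100 mm. With the cover open nothing else stands above the deck but two thin spring pins (12 mm) at x +-60, y -68 mm.
- fastener (a joint): angle of the quarter-turn fastener, rad: 0 = its bar lies along the unit's y axis, in line with the cover's slot and the two dark marks on the deck; positive = the bar is turned anticlockwise seen from above. Starts at 0.75 to 1.45, range -0.3 to 1.6. It turns stiffly (0.05 N m) and stays where it is left.
- fastener_top (a point): top centre of the fastener, on its vertical turning axis: an upright aluminium bar 34 mm long, 10 mm thick, its top 28 mm above the deck, its sides free down to 4 mm above the deck. This frame turns with the bar: y along its length, x across its thickness.
- cover (a joint): opening angle of the cover, rad: 0 = shut flush on the deck, about 1.57 = upright; starts open at 1.5 to 1.7 (stop at 1.75). The stiff hinge (0.18 N m) keeps it where it is left, but over the last 0.07 rad the spring pins push it up: let go, it rises to about 0.05. At 0 it meets a rubber seal that gives a few tenths of a mm.
- cover_hinge (a point): middle of the cover's hinge axis, at deck height. The frame turns with the cover: x along the hinge; with the cover shut z is up and -y points over the deck to its free edge. The grey 200 g cover is a hollow box-like dome, 150 mm along the hinge, from 5 to 145 mm from the hinge, 50 mm high outside, 45 mm inside.
- lip_slot (a point): centre of the slot in the cover's lip, 180 mm from the hinge; frame turns with the cover. The lip, 90 mm wide and 6 mm thick, runs from the dome's foot out to 215 mm from the hinge. The slot is 18 mm wide (x) and 46 mm long (y, away from the hinge). The fastener's bar passes through it only if within about 0.2 rad of line; otherwise the lip lands on it.
- cover_press (a point): centre of the outer face of a round black rubber pad (40 mm across, 4 mm thick) on the cover's top, 105 mm from the hinge and 54 mm out from the hinge plane: push here to swing the cover over and to press it. Frame turns with the cover, z out of its top. Holding it shut here takes about 12 N straight down.
- beaker_rim (a point): bystander: straight tall steel beaker, 54 mm across, 95 mm high; the point is the centre of its mouth.
- jar: bystander: amber jar with white cap, 50 mm across, 70 mm high; origin at the centre of its base.
- mirror: bystander: steel mouth mirror lying flat, about 160 mm long, 8 mm thick; origin at mid handle, x along it.
- dish: bystander: white ceramic dish 90 mm across, 35 mm high; origin at the centre of its base.
- bottle: bystander: white bottle 60 mm across, 160 mm high; origin at the centre of its base.
- spatula: bystander: mixing spatula lying flat, 160 mm long; x along it.
- cup: the loose strainer cup again; origin at the centre of its base.
Mind the look-alikes: they are no part of the job. What is shaped like the cup but red is not meant.

How it is judged:
On the way, in this order (a step that is already met when the one before it is completed fails the run):
1. the loose cup is nested fully down and upright in the fixed cup and let go of (horizontal distance between cup_center and socket_rim below 0.005 m and z of cup_center in the frame of socket_rim below 0.007 m and angle between cup_center's own z axis and vertical below 0.12 rad and contact force between cup and the fingers below 0.1 N), for 0.2 s.
2. the fastener's bar is in line with the cover's slot (within 0.2 rad), the cover still open (value of joint fastener between -0.2 and 0.2 rad and value of joint cover above 0.3 rad), for 0.2 s.
3. the cover is pressed flush over the fastener (value of joint cover below 0.02 rad and contact force between any of the fingers, the arm and cover above 3 N), for 0.2 s.
At the end, for the whole second after the job is handed in: The cup stands nested in the fixed cup (axes within 5 mm, within 6 mm of its full depth, upright within 0.12 rad), the fastener's bar is within 0.2 rad of the slot, and the cover is shut to below 0.02 rad, still, with the robot pressing on it with more than 3 N (all of step 1 and all of step 3 and value of joint fastener between -0.2 and 0.2 rad and velocity of joint cover between -0.05 and 0.05 rad/s); the arm keeps its last pose, push and grip.
It fails at once if the cover is pressed with more than 50 N (contact force between any of the fingers, the arm and cover above 50 N).
It fails at once if another thing on the table is shifted by more than 30 mm or knocked over (distance of any of beaker_rim, jar, mirror, dish, bottle, spatula from where it was at the start of the episode above 0.03 m or angle between any of beaker_rim, jar, bottle's own z axis and vertical above 0.6 rad).
It also fails if it takes over 72 s, if anything falls off the work surface, if the arm or the gripper's body presses on something with over 40 N, if the wrist force passes 120 N, or if a joint passes its speed limit or range.

## Robot

A 6-joint arm with a two-finger parallel gripper is mounted at the origin on the work surface. World frame = base frame: x ahead of the robot, y to its left, z up, the work surface at z = 0. Lengths are in m, angles in rad, forces in N, time in s.
With the tool pointing down it reaches from about 0.25 to 0.725 m from the base axis. Payload 4 kg.
Tool frame: the origin (TCP) lies midway between the tips of the shut fingers; the grasp point (between the pads) lies 19 mm behind it; z points along the fingers, y is the direction in which the jaws open and shut (so a half turn about z gives the same grasp; the last joint's range is limited). The gripper opens to 85 mm and grips with 20 to 120 N. Pads are 22 mm wide; open, the fingers measure 114 mm over their backs; the gripper's body (76 mm by 85 mm) begins 54 mm behind the grasp point. The pads swing forward as they close: fully open they stand 13 mm farther back than shut.
Start: joints at [-1.281, 0.241, 0.005, 1.335, 0, 1.571], TCP at [0.143, -0.479, 0.231] pointing down, gripper open.
Joint ranges: [-2.72, 2.72], [-1.05, 1.87], [-1.09, 1.28], [-1.99, 2.15], [-1.42, 1.44], [-3.14, 3.14]. Speed limits (rad/s): [2.79, 2.79, 3.14, 3.14, 3.14, 3.14].

## Interface

Orientations are given as a unit quaternion [x, y, z, w].
In Python, from workcell import bot, vision gives the robot as it stands. The module is installed in compiled form; this text tells all that it offers.
- The arm moves only by the tool send_rows, never from a script. Its argument "targets" is a list that holds one entry, the list of rows, each a list of 5 numbers: the shift along the world's x, y, z in cm, then the turn about the world's z in rad, then the finger opening in cm, from 0 to 8.54. A call has 1 to 12 rows; each row is the pose to reach, as a shift and turn from the pose commanded when the call began; what a row does not reach only later rows make up. A row lasts 1/8 s, in which the tool goes at most 62.5 mm and 10.7 degrees, less where a joint would pass 70% of its speed; a pose out of reach is approached as far as the arm can. A call with a gripper value outside its range is refused whole. The fingers move at their own pace and stop on an object; the grip force is fixed at half the most. Time passes only in rows, so rows that repeat a pose let the fingers close. It gives the time, the measured TCP pose, the force and the opening at its end, in the units of the state.
- bot.get_obs(): the state, without advancing time (a new reading comes with each control period).
- vision.camera(name): name is "side" or "top"; returns the picture (384x512x3 uint8, red, green, blue); there is no depth.
- vision.get_calibration(name): a dict with "vertical_fov" (degrees; the focal length in pixels is half the picture's height over the tangent of half this angle, whatever the lens; pixels are square), "cx", "cy" (the principal point, pixels), "k1" (the pictures are not rectified: a ray, as slopes to the right and down, at radius r is drawn at 1 + k1 r^2 times it, then the intrinsics apply), "rvec" (rotation vector, rad) and "tvec" (3), from world to camera coordinates, as OpenCV has them. Camera axes: x right, y down, z forward; pixel columns grow to the right and rows downward; lengths in m; the calibration is good to about 2 mm. A picture is of the moment at which its call begins. get_calibration takes no time and is no camera call.
- bot.job_done(): hands the job in, once; it reports no verdict.
Trained networks look in the newest picture that a camera, given by its name, has taken for a name from the list of things; names that differ only in an ending like _2 or _b are one class to them, and where a whole thing is asked for, a point or a joint stands for the part that bears it (a point fixed in the world has none). Each returns a list of dicts, best first, with "score" (0 to 1); they miss things now and then, are a little off and sometimes report something else, mostly with a low value. They report only what shows in the picture. A call takes as long as a camera call. They do not tell look-alikes from the thing itself.
- vision.boxes_of(target, camera): "uv" ([column, row] in pixels, amid what is visible of it).
The state is a dict: "clock": time; "joint_pos": joint angles; "joint_vel": joint speeds; "tau": joint torques, N m; "eef_pos": TCP position; "tool_rot": TCP orientation; "ft_force": force on the tool from outside, world axes, zero at the start; "ft_torque": the same for the moment, N m; "grip_width": finger opening in m.
Only numpy, scipy, OpenCV 4.12 (cv2) and the standard library are available. Lean on these libraries where they do the work, as an engineer would, in place of code of your own. Each camera call takes 0.05 s, during which the arm holds its last target.

## Working session

There is one attempt and no reset: what is moved stays moved. The work goes in short steps, Python scripts to look and compute and a tool call to move; the robot and the scene stay as the last step left them, time stands still between calls to the robot, and variables do not carry over. Pictures are saved under pics/ and viewed, and the job is handed in when it is done.

Besides the shell and the picture viewer there is one more tool, called after "Emit:" by a JSON object that holds its "api" and its "payload". send_rows: Moves the arm, as the interface text tells. Its arguments: {"type":"object","properties":{"targets":{"type":"array"}},"required":["targets"]}

```bash
mkdir -p pics
cat > h.py <<'E'
import numpy as np, cv2
from workcell import bot, vision
def save(name,img,crop=None,scale=1):
    if crop: img=img[crop[1]:crop[3],crop[0]:crop[2]]
    if scale!=1: img=cv2.resize(img,None,fx=scale,fy=scale,interpolation=cv2.INTER_CUBIC)
    cv2.imwrite('pics/'+name,cv2.cvtColor(img,cv2.COLOR_RGB2BGR))
class Cam:
    def __init__(s,name):
        c=vision.get_calibration(name); s.c=c
        s.f=192/np.tan(np.radians(c['vertical_fov'])/2)
        s.K=np.array([[s.f,0,c['cx']],[0,s.f,c['cy']],[0,0,1]]); s.d=np.array([c['k1'],0,0,0.])
        s.R=cv2.Rodrigues(np.array(c['rvec'],float))[0]; s.t=np.array(c['tvec'],float); s.o=-s.R.T@s.t
    def proj(s,P):
        return cv2.projectPoints(np.atleast_2d(np.array(P,float)),cv2.Rodrigues(s.R)[0],s.t,s.K,s.d)[0][:,0]
    def ray(s,uv):
        n=cv2.undistortPoints(np.array([[uv]],float),s.K,s.d)[0,0]
        return s.R.T@np.array([n[0],n[1],1])
    def atz(s,uv,z):
        r=s.ray(uv); return s.o+r*(z-s.o[2])/r[2]
E
python3 - <<'E'
from h import *
for n in('side','top'):
    im=vision.camera(n); save(n+'0.png',im,scale=1.5)
    np.save(n+'0.npy',im)
    c=Cam(n); print(n,c.o,c.c)
    for t in('cup','unit','fastener_top','cover_press','lip_slot','socket_rim','beaker_rim','jar','dish','bottle'):
        print(t,[(np.round(d['uv'],1).tolist(),round(d['score'],2)) for d in vision.boxes_of(t,n)])
print(bot.get_obs())
E
```

```text
side [0.22364498 0.53351614 0.75569486] {'vertical_fov': 56.5729332170309, 'cx': 250.75473356395764, 'cy': 201.46584871259816, 'k1': -0.05238238181823436, 'rvec': array([ 0.70068137, -2.63939458,  1.11317254]), 'tvec': array([0.4530224 , 0.29514903, 0.78319157])}
cup [([314.6, 192.1], 0.79), ([329.1, 172.4], 0.62), ([347.7, 196.7], 0.59), ([189.0, 252.6], 0.37)]
unit [([210.3, 248.2], 0.93)]
fastener_top [([226.9, 216.0], 0.59)]
cover_press [([189.6, 253.3], 0.63)]
lip_slot [([226.0, 217.1], 0.74), ([186.8, 253.9], 0.58)]
socket_rim [([209.3, 246.3], 0.6)]
beaker_rim [([261.2, 168.8], 0.96)]
jar [([308.6, 158.7], 0.89), ([313.5, 189.7], 0.3)]
dish [([205.3, 169.5], 0.89), ([265.1, 150.2], 0.16)]
bottle [([124.1, 246.4], 0.82)]
top [ 0.40514126 -0.06320769  1.32544074] {'vertical_fov': 43.279165762260845, 'cx': 248.61857071731922, 'cy': 192.4991603539607, 'k1': -0.12332873142379312, 'rvec': array([ 2.1839018 , -2.12723822,  0.14050839]), 'tvec': array([-0.07818512,  0.5698174 ,  1.26258585])}
cup [([353.3, 251.3], 0.66), ([328.4, 279.7], 0.61), ([313.8, 239.1], 0.56)]
unit [([182.5, 1
[... 338 characters left out ...]
.6, 186.4], 0.59)]
{'clock': 1.1, 'joint_pos': array([-1.28102850e+00,  2.40633472e-01,  4.97827189e-03,  1.33519060e+00,
       -1.97499065e-05,  1.57081498e+00]), 'joint_vel': array([ 0.00015654, -0.00057754,  0.00062966,  0.00018945,  0.0001448 ,
       -0.0006341 ]), 'tau': array([-7.53801578e-04, -3.72223592e+01,  2.52693790e+01,  1.37311181e-03,
       -4.10642792e-05,  2.37402737e-06]), 'eef_pos': array([ 0.14285694, -0.47914949,  0.23128142]), 'tool_rot': array([ 9.89524019e-01,  1.44368333e-01, -1.33434443e-05, -2.30538366e-05]), 'ft_force': array([-0.90145366,  0.52406595, -0.160257  ]), 'ft_torque': array([-0.03433362,  0.01348973,  0.00024799]), 'grip_width': 0.08560811880695102}
```

View pics/side0.png

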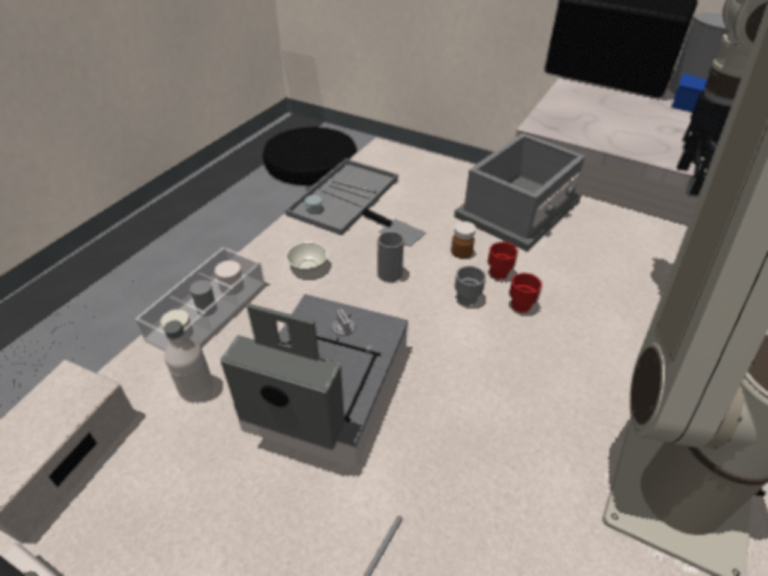

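View pics/top0.png

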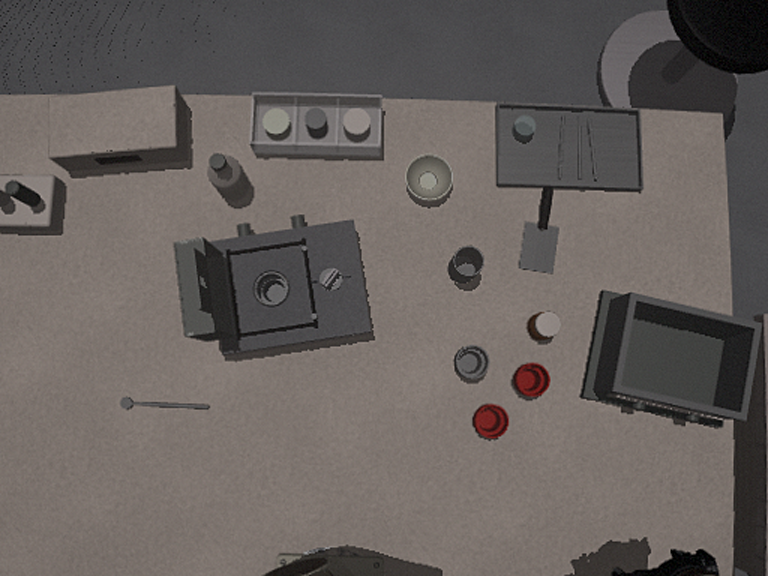

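Candidates in the top picture: grey cup (314,241), red cups (353,253) and (327,280), tall grey beaker (311,176) and jar (362,217). The grey one at (314,241), side (314,191), fits: short, plain steel and stepped. The crops below are to confirm it.

Run:
```python
from h import *
t=np.load('top0.npy'); s=np.load('side0.npy')
a=cv2.resize(t[130:250,110:260],None,fx=5,fy=5,interpolation=cv2.INTER_CUBIC)
b=cv2.resize(t[200:300,280:380],None,fx=4,fy=4,interpolation=cv2.INTER_CUBIC)
g=lambda x:np.clip(x.astype(float)*1.6,0,255).astype(np.uint8)
save('unit_t.png',g(a)); save('cup_t.png',np.hstack([g(b),g(cv2.resize(s[150:220,290:370],(400,350),interpolation=cv2.INTER_CUBIC))]) if 0 else np.vstack([g(b)]))
save('cup_s.png',g(s),crop=(240,140,380,230),scale=5)
save('unit_s.png',g(s),crop=(140,180,290,310),scale=4)
```

```text
(no output)
```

View pics/unit_t.png

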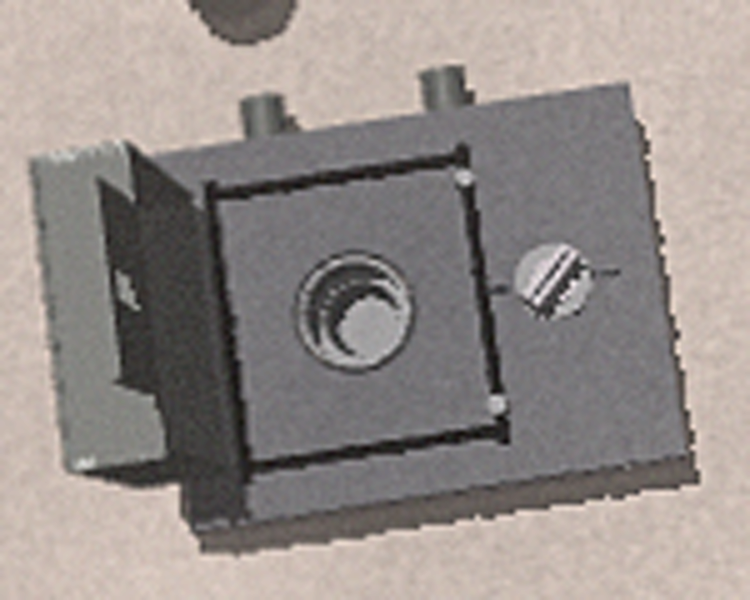

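View pics/cup_t.png

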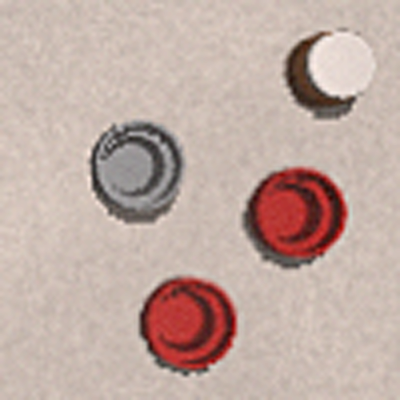

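View pics/cup_s.png

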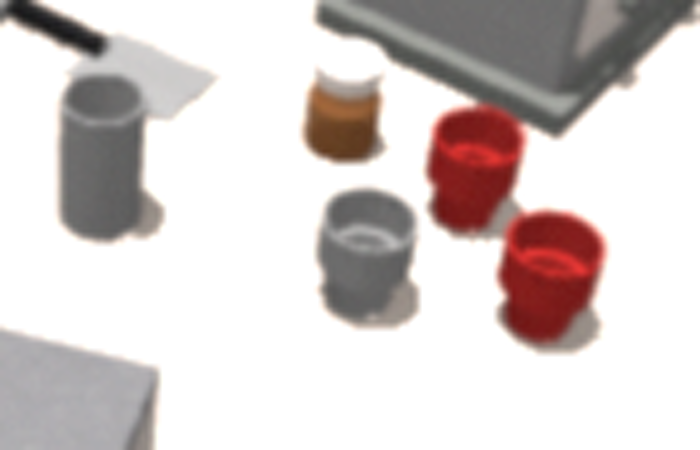

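View pics/unit_s.png

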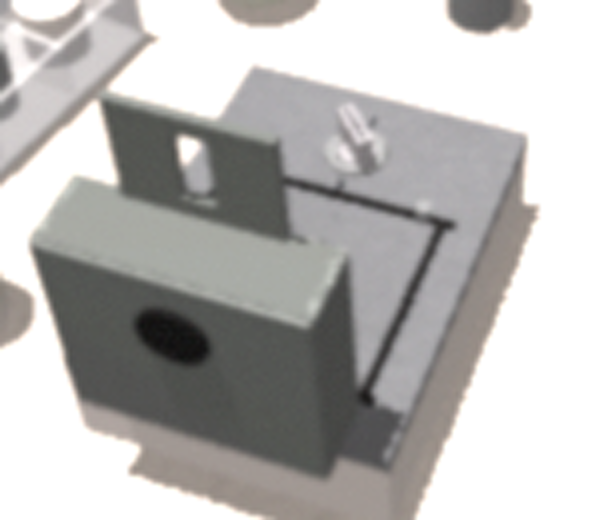

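```bash
cat > fit.py <<'E'
from h import *
from scipy.optimize import least_squares
T=Cam('top');S=Cam('side')
# unit pts
A=[((236,146.6),'c1',(.1,-.16,.075)),((248,221),'c2',(-.1,-.16,.075))]
top=[((236,146.6),(1,-160,75)),((248,221),(-1,-160,75)),((181.2,192),(0,0,77)),((203,165.4),(60,-68,87)),((209.4,210.6),(-60,-68,87))]
def pts(sx):
    P=[(100*sx,-160,75),(-100*sx,-160,75),(0,0,77),(60*sx,-68,87),(-60*sx,-68,87)]
    return np.array(P)/1000.
uv=np.array([t[0] for t in top],float)
def tr(p,P):
    c,s=np.cos(p[2]),np.sin(p[2]);Q=P.copy()
    Q[:,0]=p[0]+c*P[:,0]-s*P[:,1];Q[:,1]=p[1]+s*P[:,0]+c*P[:,1];return Q
suv=np.array([(203.75,197),(271.25,213.75)])
for sx in(1,-1):
    P=pts(sx);c0=T.atz((181.2,192),.077)[:2]
    f=lambda p:np.r_[(T.proj(tr(p,P))-uv).ravel()]
    best=min((least_squares(f,[*c0,y]) for y in(0,1.57,3.1,-1.57)),key=lambda r:r.cost)
    print('top only',sx,best.x,best.cost,best.fun.round(2))
    g=lambda p:np.r_[f(p),(S.proj(tr(p,P[:2]))-suv).ravel()]
    b=least_squares(g,best.x);print('both',b.x,b.cost,b.fun.round(2))
for n,uvt,uvs,z in(('cup',(314.2,241.7),None,.064),):
    print(T.atz(uvt,z))
E
python3 fit.py
cat > cupfit.py <<'E'
from h import *
from scipy.optimize import minimize
def cone(c,secs):
    out=[]
    for z,r in secs:
        a=np.linspace(0,2*np.pi,40)
        out.append(np.c_[c[0]+r*np.cos(a),c[1]+r*np.sin(a),z+0*a])
    return out
def mask(cam,c,secs,box,k=8,z0=0):
    m=np.zeros(((box[3]-box[1])*k,(box[2]-box[0])*k),np.uint8)
    rs=cone(c,[(z+z0,r) for z,r in secs])
    for a,b in zip(rs[:-1],rs[1:]):
        uv=(cam.proj(np.vstack([a,b]))-[box[0]-.5,box[1]-.5])*k
        cv2.fillConvexPoly(m,cv2.convexHull(uv.astype(np.float32)).astype(np.int32),255)
    return cv2.resize(m,None,fx=1/k,fy=1/k,interpolation=cv2.INTER_AREA)/255.
CUP=[(0,.02),(.031,.0235),(.031,.0295),(.064,.0295)]
E
python3 - <<'E'
from cupfit import *
for n,box in(('top',(298,226,332,260)),('side',(298,172,332,206))):
    im=np.load(n+'0.npy').astype(float);cam=Cam(n)
    g=im[box[1]:box[3],box[0]:box[2]]
    sat=g[...,0]-g[...,2]
    bgs=np.median(sat); 
    print(n,bgs); print(sat[::3,::3].astype(int))
E
```

```text
top only 1 [0.56230319 0.11295087 0.1782151 ] 0.3812550491906957 [ 0.05 -0.39 -0.5   0.04 -0.18  0.31  0.26 -0.1   0.36  0.14]
both [0.5622198  0.11322742 0.17759044] 1.530105244838801 [-0.03 -0.33 -0.62  0.11 -0.29  0.34  0.17 -0.06  0.24  0.18 -0.8  -0.98
  0.79 -0.07]
top only -1 [ 0.60218854 -0.06438514 -2.88612946] 5557.344329594721 [-54.27   9.62 -50.06   9.23  68.24 -13.05  15.77  -3.36  19.61  -3.86]
both [ 0.61117621 -0.09053538 -2.8076987 ] 6889.423177854038 [-45.94  11.79 -35.66   9.92  78.33 -16.18  24.71  -4.08  32.19  -5.56
 -16.53  32.17  -5.83  26.94]
[ 0.44352289 -0.23729471  0.064     ]
top 14.0
[[14 12 15 15 14 14 17 15 14 15 14 15]
 [15 14 16 13 17 16 14 14 16 12 15 15]
 [16 14 13 12  2  3  3  4 10 16 13 15]
 [18 16  8  3  5  3  2  2  3 17 15 14]
 [16 17  0  5  1  2  3  1  3  4 16 15]
 [15 16  4  0  3  3  1  2  2  2 15 14]
 [15 17  1 -1  2  5  2  2  0  4 15 14]
 [16 18  6  3  3  2  4  0  3 15 13 17]
 [14 19 17  2  3  3  0  4  9 15 15 16]
 [16 16 16  9 11  7  8  7 14 16 16 15]
 [16 17 16 15 16 17 16 17 15 16 15 15]
 [14 16 15 15 17 14 13 15 17 15 15 14]]
side 19.0
[[22 23 22 21 20 16 22 22 22 32 65 75]
 [22 23 22 22 22 22 21 21 22 32 65 66]
 [22 23 21 10  4  3  6 15 22 22 62 65]
 [22 23 12  1  0  0  0  0 10 16 55 59]
 [23 22  8  0  1  0  1  0  2 20 35 58]
 [23 22  4  1  1  0  2  1  3 21 22 16]
 [23 22  2  1  1  0  1  2  9 23 22 22]
 [22 23  8  0  0  1  1  1 15 22 22 22]
 [22 22 13  1  1  1  1  3 15 21 22 22]
 [23 22 14  1  1  1  2 10 10 23 23 22]
 [23 22 20  7  2  2  6 10 11 22 23 22]
 [23 23 22 22 17 15 15 16 22 22 21 23]]
```

Run:
```python
from cupfit import *
data=[]
for n,box in(('top',(298,226,332,260)),('side',(298,172,328,204))):
    im=np.load(n+'0.npy').astype(float)[box[1]:box[3],box[0]:box[2]]
    ch=(im.max(2)-im.min(2))/(im.max(2)+1)
    bg=np.median(ch); obs=np.clip((bg-ch)/bg*1.25-.12,0,1)
    obs[ch>2*bg]=0
    data.append((Cam(n),box,obs))
def cost(p,which):
    return sum(((mask(data[i][0],p,CUP,data[i][1])-data[i][2])**2).sum() for i in which)
for w in((0,),(1,),(0,1)):
    r=minimize(cost,[.4435,-.2373],args=(w,),method='Nelder-Mead',options=dict(initial_simplex=[[.4435,-.2373],[.449,-.2373],[.4435,-.231]],xatol=1e-4))
    print(w,r.x,r.fun)
T,S=Cam('top'),Cam('side')
# neighbours
for nm,uv,z in(('red1',(354,252.5),.064),('red2',(327,280),.064),('beaker',(311.5,172),.095),('jar',(364,216),.07),('dish',(286,118.5),.035)):
    print(nm,T.atz(uv,z))
# cover angle & press pt ; fastener
p=[.5622,.1132,.1776]
c,s=np.cos(p[2]),np.sin(p[2])
W=lambda x,y,z:np.array([p[0]+c*x-s*y,p[1]+s*x+c*y,z])
def cov(th,d,h,x=0): # d from hinge, h out of plane
    # shut: y=75-d, z=.075+h ; rotate about x up
    return W(x,.075-(d*np.cos(th)-h*np.sin(th)*-1*-1*-1) if 0 else .075-d*np.cos(th)+h*np.sin(th),.075+d*np.sin(th)+h*np.cos(th))
for th in(1.5,1.55,1.6,1.65,1.7):
    print(th,S.proj([cov(th,.105,.054),cov(th,.18,0),cov(th,.145,.05,.075),cov(th,.145,.05,-.075),cov(th,.215,0,.045),cov(th,.215,0,-.045)]).round(1).tolist())
f=W(0,-.105,.103);print('fast',f,T.proj([f]),S.proj([f]))
for a in(.75,.9,1.0,1.1,1.2,1.3,1.4):
    d=np.array([-np.sin(p[2]+a),np.cos(p[2]+a),0])*.017
    print(a,T.proj([f+d,f-d]).round(1).tolist(),S.proj([f+d,f-d]).round(1).tolist())
```

```text
(0,) [ 0.44626311 -0.23901656] 71.6433663144984
(1,) [ 0.44727705 -0.24390704] 41.29458237369668
(0, 1) [ 0.44661352 -0.23964212] 117.86674220932645
red1 [ 0.41766464 -0.3421241   0.064     ]
red2 [ 0.34525823 -0.27193364  0.064     ]
beaker [ 0.62186897 -0.22427309  0.095     ]
jar [ 0.51331545 -0.3670844   0.07      ]
dish [ 0.78003274 -0.16072936  0.035     ]
1.5 [[184.1, 260.6], [193.4, 215.1], [148.7, 235.1], [219.5, 256.2], [170.7, 195.8], [214.1, 207.2]]
1.55 [[183.0, 263.4], [191.3, 218.2], [146.9, 238.5], [218.0, 259.9], [167.9, 199.3], [211.7, 210.9]]
1.6 [[181.9, 266.3], [189.2, 221.5], [145.2, 242.1], [216.5, 263.8], [165.1, 203.1], [209.3, 215.0]]
1.65 [[181.0, 269.3], [187.1, 225.0], [143.6, 245.7], [215.1, 267.7], [162.3, 207.2], [206.9, 219.3]]
1.7 [[180.0, 272.2], [185.0, 228.7], [142.0, 249.5], [213.7, 271.8], [159.5, 211.5], [204.4, 224.0]]
fast [0.58075012 0.00985159 0.103     ] [[220.19832778 184.89968216]] [[228.65977395 211.18145059]]
0.75 [[216.0, 190.1], [224.4, 179.7]] [[231.1, 215.6], [226.3, 206.8]]
0.9 [[216.8, 190.6], [223.5, 179.2]] [[232.0, 215.3], [225.4, 207.1]]
1.0 [[217.4, 190.9], [223.0, 178.9]] [[232.6, 215.0], [224.8, 207.4]]
1.1 [[218.1, 191.2], [222.3, 178.7]] [[233.1, 214.7], [224.3, 207.7]]
1.2 [[218.7, 191.3], [221.7, 178.5]] [[233.6, 214.4], [223.8, 208.1]]
1.3 [[219.4, 191.5], [221.0, 178.4]] [[234.0, 214.0], [223.4, 208.4]]
1.4 [[220.0, 191.5], [220.4, 178.3]] [[234.4, 213.6], [223.0, 208.8]]
```

Run:
```python
from h import *
t=np.load('top0.npy');s=np.load('side0.npy')
g=lambda x:np.clip(x.astype(float)*1.6,0,255).astype(np.uint8)
a=cv2.resize(g(t)[170:202,202:242],(640,512),interpolation=cv2.INTER_CUBIC)
for i in range(0,40,5): cv2.putText(a,str(202+i),(i*16,10),0,.35,(255,0,0))
for i in range(0,32,4): cv2.putText(a,str(170+i),(0,i*16+10),0,.35,(255,0,0))
save('fast_t.png',a)
a=cv2.resize(g(s)[195:235,205:255],(800,600)[:2] and (700,560),interpolation=cv2.INTER_CUBIC)
save('fast_s.png',a)
```

```text
(no output)
```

View pics/fast_t.png

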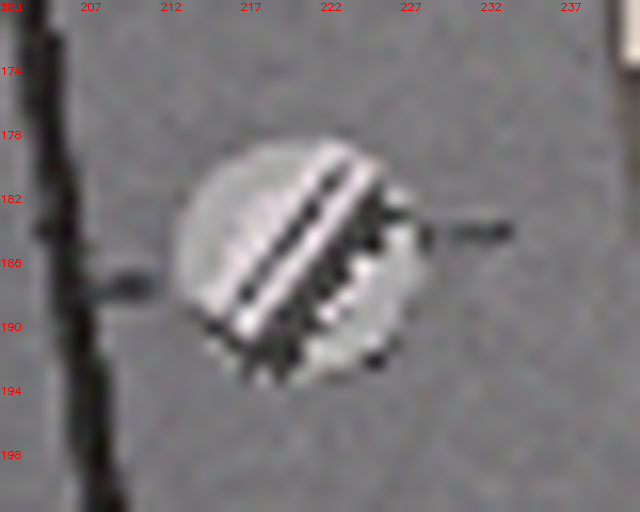

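View pics/fast_s.png

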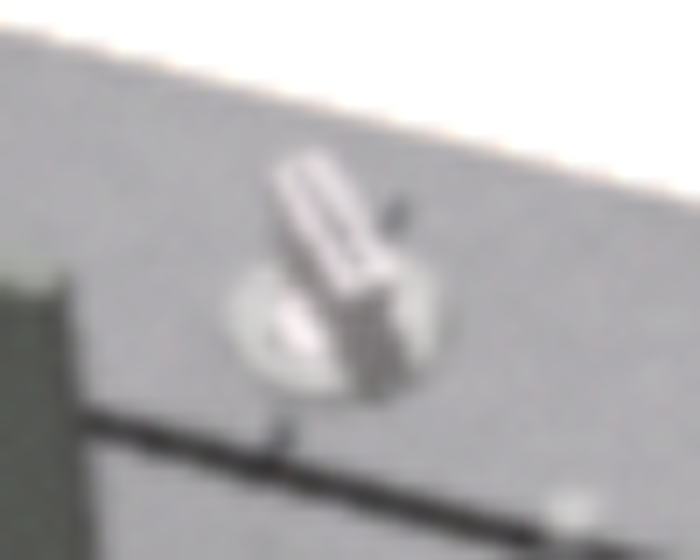

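Crops confirm it: the grey stepped cup is at top (314,242). It sits at about (0.4465, -0.2395). The unit is at (0.562, 0.113) with yaw 0.178, the fastener reads about 0.80 and the cover about 1.58. Next, move above the cup.

Emit:
{"api": "send_rows", "payload": {"targets": [[[3.5, 2.8, 0, 0.06, 8.5], [7, 5.6, 0, 0.12, 8.5], [10.5, 8.4, 0, 0.18, 8.5], [14, 11.2, -1, 0.24, 8.5], [17.5, 14, -2, 0.3, 8.5], [21, 16.8, -3, 0.36, 8.5], [24.5, 19.4, -5, 0.42, 8.5], [28, 22, -7, 0.48, 8.5], [30.4, 23.9, -9, 0.5, 8.5], [30.4, 23.9, -11, 0.5, 8.5], [30.4, 23.9, -11, 0.5, 8.5]]]}}

```text
clock: 2.48
eef_pos: [0.4459, -0.2391, 0.1197]
tool_rot: [0.923, 0.385, -0.001, -0.002]
ft_force: [0.1, 0.0, 1.4]
grip_width: 0.0851
```

Run:
```python
from h import *
im=vision.camera('side');save('side1.png',im,crop=(230,80,390,230),scale=4)
o=bot.get_obs();print(o['eef_pos'],o['joint_pos'],o['tool_rot'])
save('top1.png',vision.camera('top'),crop=(250,160,400,310),scale=4)
```

```text
[ 0.44642958 -0.23980361  0.12091085] [-4.92900228e-01  3.31439857e-01 -1.70620799e-01  1.07049131e+00
 -5.13084439e-05  1.85867983e+00] [ 9.22993777e-01  3.84813872e-01 -5.73838475e-04 -6.64782049e-04]
```

View pics/side1.png

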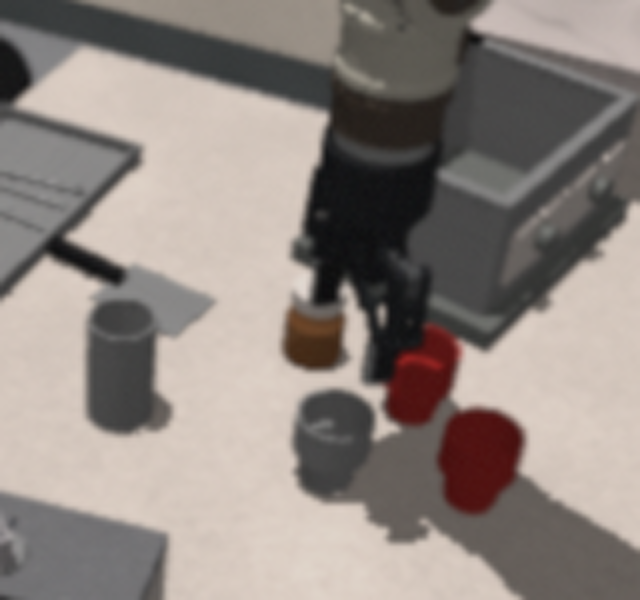

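View pics/top1.png

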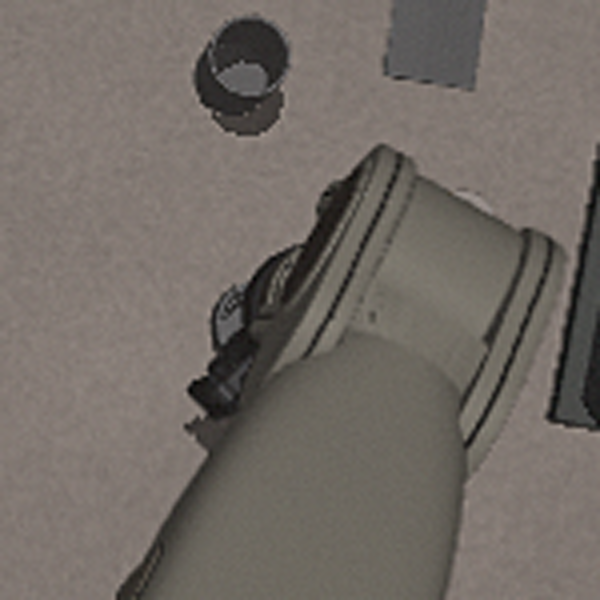

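Run:
```python
from h import *
S=Cam('side');u=np.array([np.sin(.79+1.571),0,0])
P=np.array([.4464,-.2398,.134]);d=np.array([.707,-.707,0])*.05
print(((S.proj([P,P+d,P-d,[.4464,-.2398,.064],[.4464,-.2398,0]])-[230,80])*4).round())
```

```text
[[346. 340.]
 [319. 298.]
 [375. 385.]
 [334. 415.]
 [323. 478.]]
```

The side picture agrees with the projected fingers and cup. Descend and grip.

Emit:
{"api": "send_rows", "payload": {"targets": [[[0, 0, -2.5, 0, 8.5], [0, 0, -5, 0, 8.5], [0, 0, -7.5, 0, 8.5], [0, 0, -8.6, 0, 8.5], [0, 0, -8.6, 0, 8.5], [0, 0, -8.6, 0, 5.3], [0, 0, -8.6, 0, 5.3], [0, 0, -8.6, 0, 5.3], [0, 0, -8.6, 0, 5.3], [0, 0, -8.6, 0, 5.3]]]}}

```text
clock: 3.82
eef_pos: [0.4478, -0.2405, 0.0369]
tool_rot: [0.923, 0.385, 0.001, 0.001]
ft_force: [-1.0, 0.7, 5.2]
grip_width: 0.0564
```

Run:
```python
from h import *
im=vision.camera('side');save('side2.png',im,crop=(270,130,370,220),scale=6)
o=bot.get_obs();print(o['eef_pos'],o['ft_force'],o['grip_width'])
```

```text
[ 0.44785458 -0.24057069  0.03692375] [-1.0650572   1.22311903  5.36947617] 0.05665611542851204
```

View pics/side2.png

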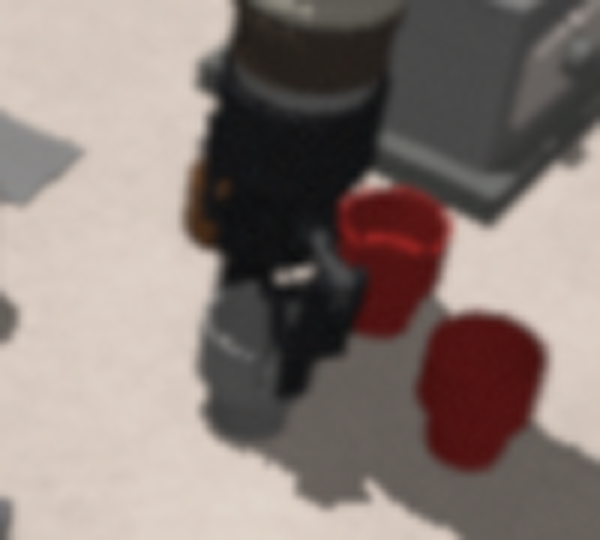

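Emit:
{"api": "send_rows", "payload": {"targets": [[[0, 0, 1, 0, 5.3], [0, 0, 4, 0, 5.3], [0, 0, 8, 0, 5.3], [0, 0, 12, 0, 5.3], [0, 0, 15, 0, 5.3], [0, 0, 15, 0, 5.3]]]}}

```text
clock: 4.62
eef_pos: [0.4486, -0.2411, 0.1885]
tool_rot: [0.923, 0.385, 0.002, 0.003]
ft_force: [0.2, -0.5, -1.3]
grip_width: 0.0567
```

Run:
```python
from h import *
im=vision.camera('side');save('side3.png',im,crop=(270,100,370,220),scale=5)
o=bot.get_obs();print(o['eef_pos'],o['ft_force'],o['grip_width'])
```

```text
[ 0.44746231 -0.24044655  0.18642074] [-0.25153645 -0.03879532 -1.69962728] 0.056787888357829455
```

View pics/side3.png

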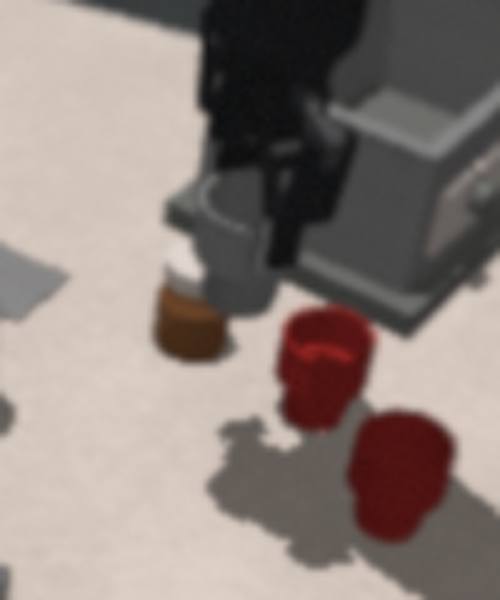

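```bash
cat > ov.py <<'E'
from h import *
from scipy.spatial.transform import Rotation as Ro
def circ(r,z,n=60):
    a=np.linspace(0,2*np.pi,n);return np.c_[r*np.cos(a),r*np.sin(a),z+0*a]
def ov(cam,img,base,tilt,box,sc,col):
    R=Ro.from_rotvec(tilt).as_matrix()
    for r,z in((.02,0),(.0235,.031),(.0295,.031),(.0295,.064)):
        P=circ(r,z);P[:,2]-=.05;P=P@R.T;P[:,2]+=.05
        uv=(cam.proj(P+base)-[box[0]-.5,box[1]-.5])*sc
        cv2.polylines(img,[uv.astype(np.int32)],True,col,1)
    return img
E
python3 - <<'E'
from ov import *
S=Cam('side');im=vision.camera('side');np.save('s3.npy',im);b=(290,120,350,180);sc=10
o=bot.get_obs();print(o['eef_pos'],o['tool_rot'])
a=np.clip(cv2.resize(im[b[1]:b[3],b[0]:b[2]],None,fx=sc,fy=sc,interpolation=cv2.INTER_CUBIC)*1.5,0,255).astype(np.uint8)
ov(S,a,np.array([.447,-.240,.151]),[0,0,0],b,sc,(255,0,0))
j=np.array([.707,-.707,0])
ov(S,a,np.array([.447,-.240,.151]),j*.15,b,sc,(0,255,0))
ov(S,a,np.array([.447,-.240,.151]),-j*.15,b,sc,(0,0,255))
save('ov3.png',a)
E
```

```text
[ 0.44660432 -0.24000918  0.18503601] [ 9.23041653e-01  3.84700012e-01 -5.70252271e-05 -6.13240706e-05]
```

View pics/ov3.png

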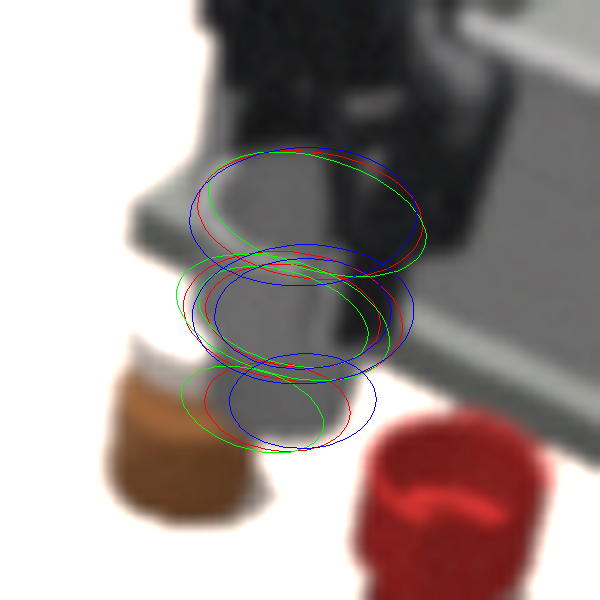

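Run:
```python
from ov import *
im=np.load('s3.npy');b=(300,128,335,170);sc=14
a=cv2.resize(im[b[1]:b[3],b[0]:b[2]],None,fx=sc,fy=sc,interpolation=cv2.INTER_CUBIC)
a=np.clip((a.astype(float)-20)*2.2,0,255).astype(np.uint8)
for i in range(0,35,5): cv2.putText(a,str(b[0]+i),(i*sc,10),0,.4,(255,0,0))
for i in range(0,42,5): cv2.putText(a,str(b[1]+i),(0,i*sc+12),0,.4,(255,0,0))
save('c3.png',a)
```

```text
(no output)
```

View pics/c3.png

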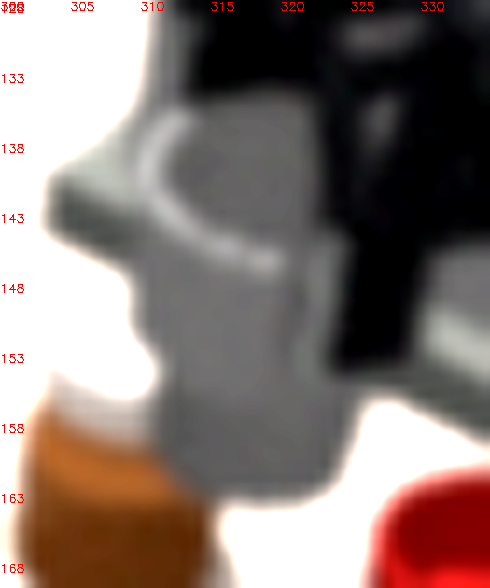

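The cup hangs upright, with rim and foot outlines matching the projected upright model. Carry it over the socket.

Emit:
{"api": "send_rows", "payload": {"targets": [[[1.2, 3.6, 1, 0.1, 5.3], [2.4, 7.2, 1, 0.2, 5.3], [3.6, 10.8, 1, 0.3, 5.3], [4.8, 14.4, 1, 0.4, 5.3], [6, 18, 1, 0.5, 5.3], [7.2, 21.6, 1, 0.6, 5.3], [8.4, 25.2, 1, 0.7, 5.3], [9.6, 29, 1, 0.8, 5.3], [10.7, 32.5, 1, 0.9, 5.3], [11.6, 35.3, 1, 0.96, 5.3], [11.6, 35.3, -1, 0.96, 5.3], [11.6, 35.3, -2, 0.96, 5.3]]]}}

```text
clock: 6.22
eef_pos: [0.561, 0.1129, 0.1621]
tool_rot: [0.641, 0.768, -0.002, -0.002]
ft_force: [0.1, -1.0, -2.0]
grip_width: 0.0564
```

Run:
```python
from ov import *
im=vision.camera('side');t=vision.camera('top')
np.save('s4.npy',im);np.save('t4.npy',t)
save('side4.png',im,crop=(140,120,290,280),scale=4)
save('top4.png',t,crop=(110,130,260,250),scale=5)
o=bot.get_obs();print(o['eef_pos'],o['ft_force'],o['grip_width'],o['tool_rot'])
```

```text
[0.56091827 0.11225259 0.16244179] [-0.2246847   0.0799086  -0.79104558] 0.05662916502621912 [ 0.64118906  0.76737722 -0.00233029 -0.00183431]
```

View pics/side4.png

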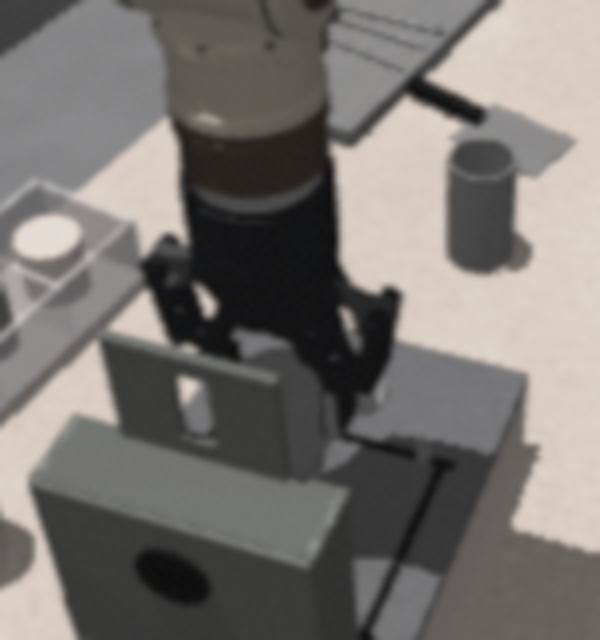

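View pics/top4.png

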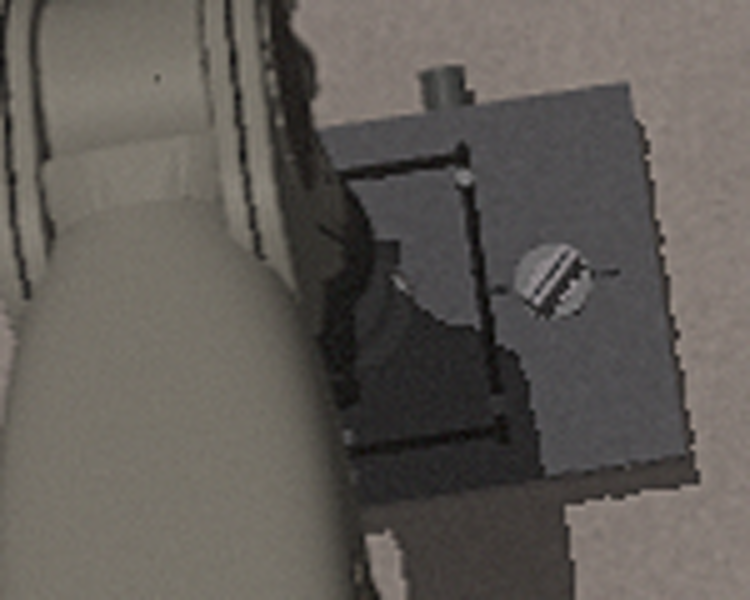

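Emit:
{"api": "send_rows", "payload": {"targets": [[[0, 0, -1, 0, 5.3], [0, 0, -2, 0, 5.3], [0, 0, -3, 0, 5.3], [0, 0, -4, 0, 5.3], [0, 0, -5, 0, 5.3], [0, 0, -5.5, 0, 5.3], [0, 0, -6, 0, 5.3], [0, 0, -6.3, 0, 5.3], [0, 0, -6.3, 0, 5.3]]]}}

```text
clock: 7.45
eef_pos: [0.5628, 0.1129, 0.1022]
tool_rot: [0.641, 0.768, -0.0, -0.0]
ft_force: [-0.7, 0.3, -0.6]
grip_width: 0.0567
```

Emit:
{"api": "send_rows", "payload": {"targets": [[[0, 0, -0.5, 0, 5.3], [0, 0, -1, 0, 5.3], [0, 0, -1.3, 0, 5.3], [0, 0, -1.6, 0, 5.3], [0, 0, -1.6, 0, 5.3], [0, 0, -1.6, 0, 5.3]]]}}

```text
clock: 8.2
eef_pos: [0.563, 0.1129, 0.0864]
tool_rot: [0.641, 0.767, 0.0, 0.0]
ft_force: [-0.8, -0.2, -1.3]
grip_width: 0.0567
```

Emit:
{"api": "send_rows", "payload": {"targets": [[[0, 0, -0.2, 0, 5.3], [0, 0, -0.35, 0, 5.3], [0, 0, -0.35, 0, 5.3]]]}}

```text
clock: 8.57
eef_pos: [0.5629, 0.1128, 0.0831]
tool_rot: [0.641, 0.767, 0.0, 0.0]
ft_force: [-0.8, -0.3, 1.3]
grip_width: 0.0565
```

Seating force begins at z=0.083, the predicted full depth. Release and rise.

Emit:
{"api": "send_rows", "payload": {"targets": [[[0, 0, -0.05, 0, 5.3], [0, 0, -0.05, 0, 8], [0, 0, -0.05, 0, 8], [0, 0, -0.05, 0, 8], [0, 0, -0.05, 0, 8], [0, 0, 1, 0, 8], [0, 0, 3, 0, 8], [0, 0, 6, 0, 8], [0, 0, 9, 0, 8], [0, 0, 11, 0, 8], [0, 0, 11, 0, 8]]]}}

```text
clock: 9.95
eef_pos: [0.5643, 0.1131, 0.1955]
tool_rot: [0.641, 0.767, 0.002, 0.002]
ft_force: [0.3, -0.1, -0.1]
grip_width: 0.0804
```

Emit:
{"api": "send_rows", "payload": {"targets": [[[1, -5, 0, 0.15, 6], [2, -10, 0, 0.3, 5], [3, -14, 0, 0.45, 4], [3, -18, 0, 0.6, 4], [3, -18, 0, 0.7, 4], [3, -18, 0, 0.8, 4], [3, -18, 0, 0.8, 4]]]}}

```text
clock: 10.82
eef_pos: [0.5923, -0.0673, 0.1917]
tool_rot: [0.292, 0.956, -0.0, -0.001]
ft_force: [-0.2, 0.1, 0.0]
grip_width: 0.0399
```

Run:
```python
from ov import *
t=vision.camera('top');np.save('t5.npy',t)
g=np.clip(t*1.6,0,255).astype(np.uint8)
save('top5.png',g,crop=(110,130,260,250),scale=5)
save('side5.png',vision.camera('side'),scale=1.5)
o=bot.get_obs();print(o['clock'],o['eef_pos'],o['ft_force'],o['grip_width'],o['tool_rot'],o['joint_pos'])
```

```text
10.925 [ 0.59249363 -0.06703105  0.19207085] [-0.53036202 -0.66611651  0.53206029] 0.04022460209025225 [ 2.92290951e-01  9.56329229e-01 -1.10568965e-04 -6.26469999e-04] [-1.12660782e-01  4.51497002e-01  2.05388846e-01  1.32596042e+00
  1.17873769e-05  4.80582396e-01]
```

View pics/top5.png

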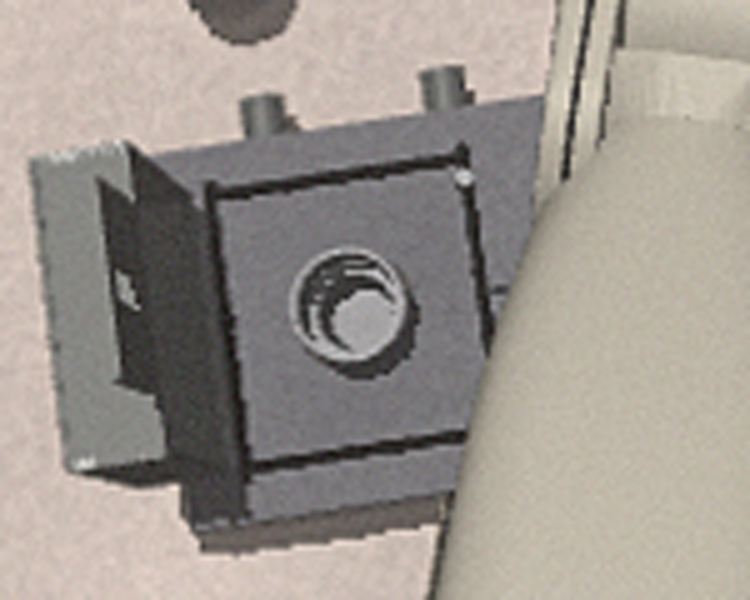

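View pics/side5.png

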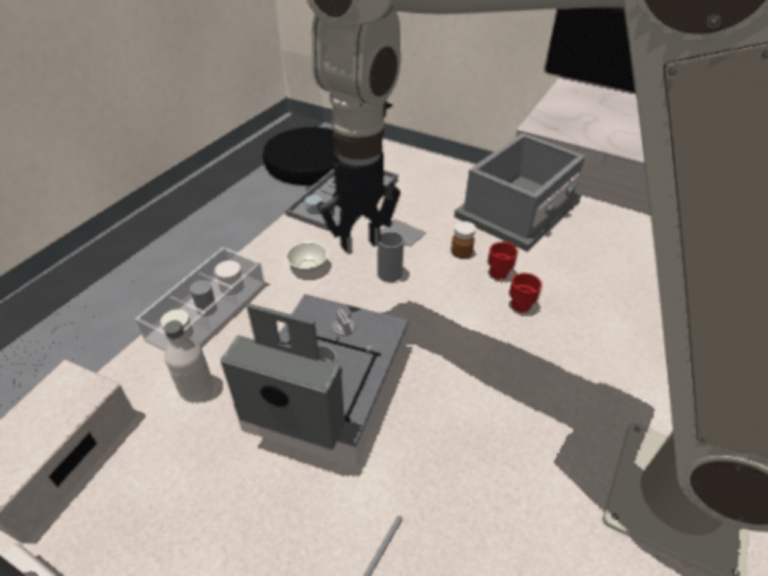

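Cup is nested: its rim is centred at top crop (350,306), shifted only by its height. Now over the fastener, with jaws across the bar.

Run:
```python
from h import *
T=Cam('top')
print((T.proj([[.5622,.1132,.110],[.5622,.1132,.077]])-[110,130])*5)
```

```text
[[345.84011254 303.39353499]
 [354.61616479 311.74031209]]
```

Emit:
{"api": "send_rows", "payload": {"targets": [[[-0.6, 4, 0, 0, 4], [-1.2, 7.7, -1, 0, 4], [-1.2, 7.7, -3, 0, 4], [-1.2, 7.7, -5.5, 0, 4], [-1.2, 7.7, -8, 0, 4], [-1.2, 7.7, -9.5, 0, 4], [-1.2, 7.7, -10.6, 0, 4], [-1.2, 7.7, -10.6, 0, 4]]]}}

```text
clock: 11.92
eef_pos: [0.5805, 0.0098, 0.0862]
tool_rot: [0.292, 0.957, -0.0, -0.001]
ft_force: [-0.2, 0.1, 0.5]
grip_width: 0.0401
```

Run:
```python
from ov import *
im=vision.camera('side')
g=np.clip(im*1.4,0,255).astype(np.uint8)
save('side6.png',g,crop=(180,160,280,250),scale=6)
o=bot.get_obs();print(o['eef_pos'],o['ft_force'],o['grip_width'])
```

```text
[0.58107089 0.00984427 0.0869942 ] [ 1.12568217  0.89062329 -0.34555002] 0.040210440786413094
```

View pics/side6.png

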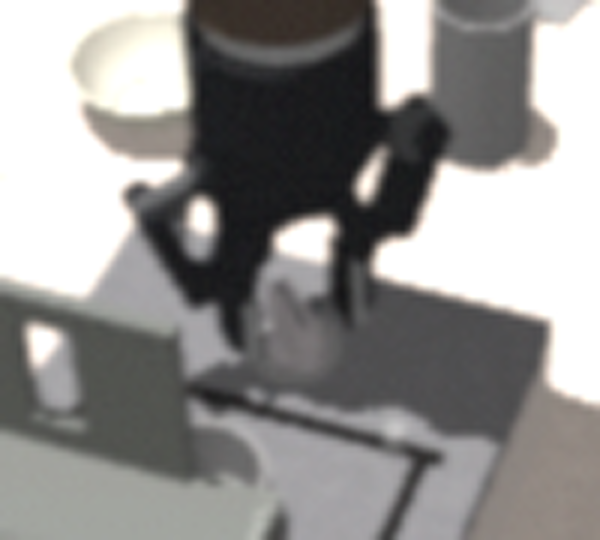

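Emit:
{"api": "send_rows", "payload": {"targets": [[[0, 0, 0, 0, 0.7], [0, 0, 0, 0, 0.7], [0, 0, 0, 0, 0.7], [0, 0, 0, 0, 0.7], [0, 0, 0, 0, 0.7], [0, 0, 0, 0, 0.7]]]}}

```text
clock: 12.72
eef_pos: [0.5819, 0.0104, 0.088]
tool_rot: [0.291, 0.957, 0.001, 0.001]
ft_force: [0.6, 2.7, 5.3]
grip_width: 0.0085
```

Emit:
{"api": "send_rows", "payload": {"targets": [[[0, 0, 0, -0.08, 0.7], [0, 0, 0, -0.16, 0.7], [0, 0, 0, -0.24, 0.7], [0, 0, 0, -0.32, 0.7], [0, 0, 0, -0.4, 0.7], [0, 0, 0, -0.48, 0.7], [0, 0, 0, -0.56, 0.7], [0, 0, 0, -0.64, 0.7], [0, 0, 0, -0.72, 0.7], [0, 0, 0, -0.8, 0.7], [0, 0, 0, -0.8, 0.7]]]}}

```text
clock: 14.1
eef_pos: [0.5821, 0.0106, 0.088]
tool_rot: [0.641, 0.768, 0.001, 0.001]
ft_force: [1.8, 3.0, 6.2]
grip_width: 0.0082
```

Emit:
{"api": "send_rows", "payload": {"targets": [[[0, 0, 0, 0, 4], [0, 0, 0, 0, 4], [0, 0, 0, 0, 4], [0, 0, 2, 0, 4], [0, 0, 5, 0, 4], [0, 0, 10, 0, 3], [0, -5, 14, 0, 2], [0, -10, 18, 0, 1], [0, -15, 22, 0, 0], [0, -15, 24, 0, 0], [0, -15, 24, 0, 0]]]}}

```text
clock: 15.48
eef_pos: [0.5815, -0.1414, 0.3285]
tool_rot: [0.642, 0.767, 0.001, 0.002]
ft_force: [0.4, -0.3, -0.2]
grip_width: -0.0
```

Run:
```python
from ov import *
t=vision.camera('top');im=vision.camera('side')
g=lambda x:np.clip(x*1.6,0,255).astype(np.uint8)
save('top7.png',g(t),crop=(110,130,260,250),scale=5)
save('side7.png',g(im),crop=(140,180,290,310),scale=4)
o=bot.get_obs();print(o['clock'],o['eef_pos'],o['ft_force'],o['grip_width'],o['joint_pos'])
```

```text
15.575 [ 0.58058665 -0.13987762  0.32561207] [-0.12195767 -0.59113941  0.41622227] 0.0004893099219629147 [-2.36441051e-01  4.36891934e-01  5.26122384e-01  1.66165331e+00
  4.32652677e-05  1.15513536e+00]
```

View pics/top7.png

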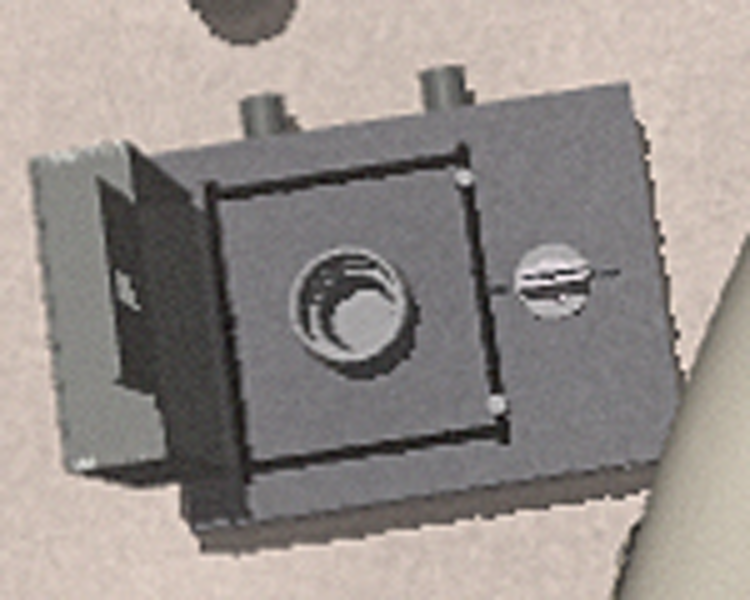

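View pics/side7.png

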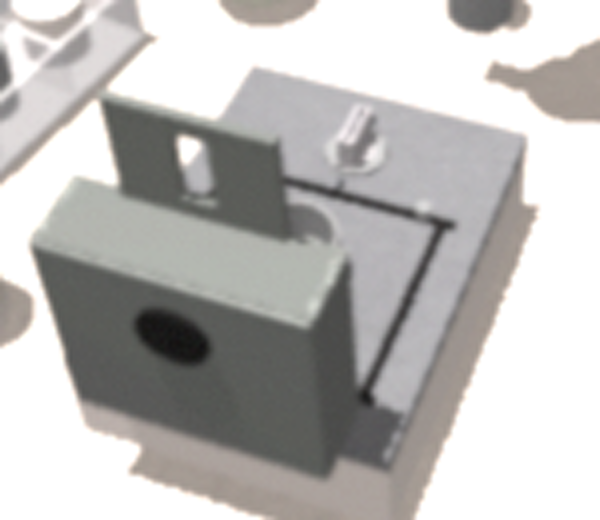

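```bash
cat > path.py <<'E'
from h import *
p=[.5622,.1132,.1776]
c,s=np.cos(p[2]),np.sin(p[2])
W=lambda x,y,z:np.array([p[0]+c*x-s*y,p[1]+s*x+c*y,z])
def cov(th,d,h,x=0): return W(x,.075-d*np.cos(th)+h*np.sin(th),.075+d*np.sin(th)+h*np.cos(th))
def tcp(th,e=.011,d=.105,h=.054):
    q=cov(th,d,h); return q+W(0,e*np.sin(th),0)-W(0,0,0)
E
python3 - <<'E'
from path import *
T,S=Cam('top'),Cam('side')
for uv in((160,131),(163,133)): print('bottle base',T.atz(uv,0))
print('bottle top',T.atz((145,107.5),.16), S.atz((115,219),.16))
for y in(.15,.16,.17,.18): print(y,W(0,y,0))
cur=np.array([.5804,-.1398,.3265])
for n,q in(('over',W(0,.175,.335)),('down',W(0,.175,.175))): print(n,(q-cur)*100,np.hypot(*q[:2]))
for th in np.arange(1.6,-.01,-.1): print(round(th,2),tcp(th).round(4),((tcp(th)-tcp(1.6))*100).round(2))
E
```

```text
bottle base [0.74483351 0.19152377 0.        ]
bottle base [0.73921167 0.18267469 0.        ]
bottle top [0.763694   0.20214304 0.16      ] [0.7613291  0.20646235 0.16      ]
0.15 [0.53569982 0.26084058 0.        ]
0.16 [0.53393315 0.27068328 0.        ]
0.17 [0.53216647 0.28052599 0.        ]
0.18 [0.53039979 0.2903687  0.        ]
over [-4.91168712 42.52473427  0.85      ] 0.603110229109704
down [ -4.91168712  42.52473427 -15.15      ] 0.603110229109704
1.6 [0.5369 0.254  0.1784] [0. 0. 0.]
1.5 [0.5388 0.2435 0.1836] [ 0.19 -1.05  0.52]
1.4 [0.5408 0.2325 0.1877] [ 0.39 -2.15  0.93]
1.3 [0.5428 0.221  0.1906] [ 0.59 -3.3   1.22]
1.2 [0.545  0.2092 0.1924] [ 0.8  -4.48  1.41]
1.1 [0.5471 0.1972 0.1931] [ 1.02 -5.68  1.47]
1.0 [0.5493 0.185  0.1925] [ 1.24 -6.9   1.42]
0.9 [0.5515 0.1729 0.1908] [ 1.46 -8.11  1.24]
0.8 [0.5536 0.1609 0.1879] [ 1.67 -9.31  0.96]
0.7 [0.5557 0.1492 0.1839] [  1.88 -10.48   0.56]
0.6 [0.5578 0.1378 0.1789] [  2.08 -11.61   0.05]
0.5 [0.5597 0.127  0.1727] [  2.28 -12.7   -0.56]
0.4 [0.5616 0.1167 0.1656] [  2.46 -13.72  -1.28]
0.3 [0.5633 0.1072 0.1576] [  2.63 -14.68  -2.08]
0.2 [0.5648 0.0984 0.1488] [  2.79 -15.55  -2.96]
0.1 [0.5663 0.0906 0.1392] [  2.93 -16.34  -3.92]
-0.0 [0.5675 0.0837 0.129 ] [  3.06 -17.03  -4.94]
```

The bar now lies along the two marks, and the cover hasn't moved. Go over the cover to its back with the fingers shut.

Emit:
{"api": "send_rows", "payload": {"targets": [[[-0.5, 4, 1, 0, 0], [-1, 8, 1.5, 0, 0], [-1.5, 12.5, 1.5, 0, 0], [-2, 17, 1.5, 0, 0], [-2.5, 21.5, 1.5, 0, 0], [-3, 26, 1.5, 0, 0], [-3.5, 30.5, 1.5, 0, 0], [-4, 35, 1.5, 0, 0], [-4.5, 39, 1.5, 0, 0], [-4.9, 42.5, 1.5, 0, 0], [-4.9, 42.5, 1.5, 0, 0], [-4.9, 42.5, 1.5, 0, 0]]]}}

```text
clock: 17.08
eef_pos: [0.5311, 0.2849, 0.3404]
tool_rot: [0.641, 0.768, -0.001, -0.0]
ft_force: [-0.5, 0.0, -0.2]
grip_width: 0.0001
```

Emit:
{"api": "send_rows", "payload": {"targets": [[[0, 0, -3, 0, 0], [0, 0, -6, 0, 0], [0, 0, -9, 0, 0], [0, 0, -12, 0, 0], [0, 0, -14, 0, 0], [0, 0, -15.8, 0, 0], [0, 0, -15.8, 0, 0]]]}}

```text
clock: 17.95
eef_pos: [0.5308, 0.2829, 0.182]
tool_rot: [0.642, 0.767, -0.002, -0.001]
ft_force: [-0.2, 0.3, 1.7]
grip_width: -0.0
```

Run:
```python
from ov import *
t=vision.camera('top');im=vision.camera('side')
save('side8.png',im,scale=1.5)
o=bot.get_obs();print(o['clock'],o['eef_pos'],o['ft_force'],o['grip_width'],o['tool_rot'])
```

```text
18.05 [0.5320699  0.28403595 0.18424148] [ 0.07881088 -0.53860923  0.8580908 ] -3.60989443585396e-06 [6.41527714e-01 7.67099854e-01 3.94244956e-06 8.05710747e-05]
```

View pics/side8.png

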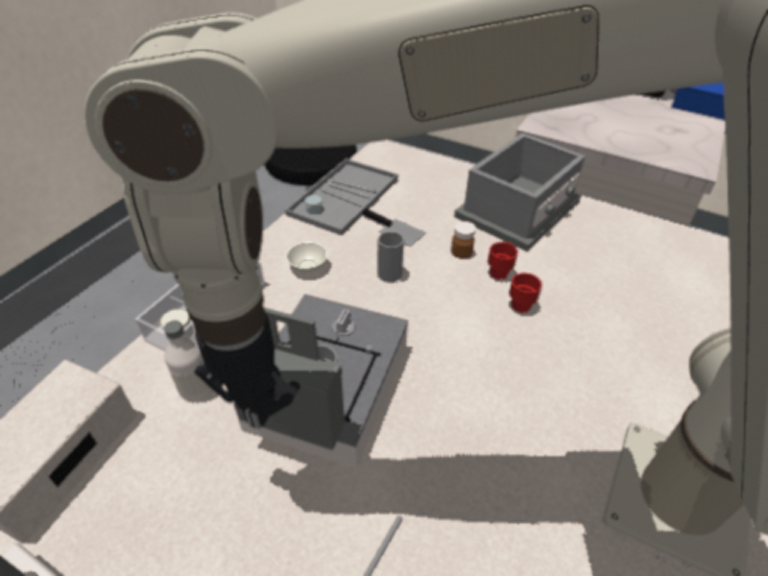

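Emit:
{"api": "send_rows", "payload": {"targets": [[[0.1, -0.8, 0, 0, 0], [0.3, -1.6, 0, 0, 0], [0.4, -2.3, 0, 0, 0], [0.5, -2.9, 0, 0, 0], [0.6, -3.5, 0, 0, 0], [0.7, -4.2, 0, 0, 0], [0.8, -4.7, 0.2, 0, 0], [0.9, -5.3, 0.4, 0, 0], [0.9, -5.3, 0.4, 0, 0]]]}}

```text
clock: 19.18
eef_pos: [0.5411, 0.231, 0.188]
tool_rot: [0.641, 0.767, -0.0, 0.0]
ft_force: [0.7, 0.9, 2.2]
grip_width: 0.0004
```

Run:
```python
from ov import *
im=vision.camera('side')
save('side9.png',np.clip(im*1.4,0,255).astype(np.uint8),crop=(120,160,290,310),scale=4)
o=bot.get_obs();print(o['clock'],o['eef_pos'],o['ft_force'])
```

```text
19.225 [0.54089627 0.23107963 0.18768147] [0.64139742 0.39012492 0.0772604 ]
```

View pics/side9.png

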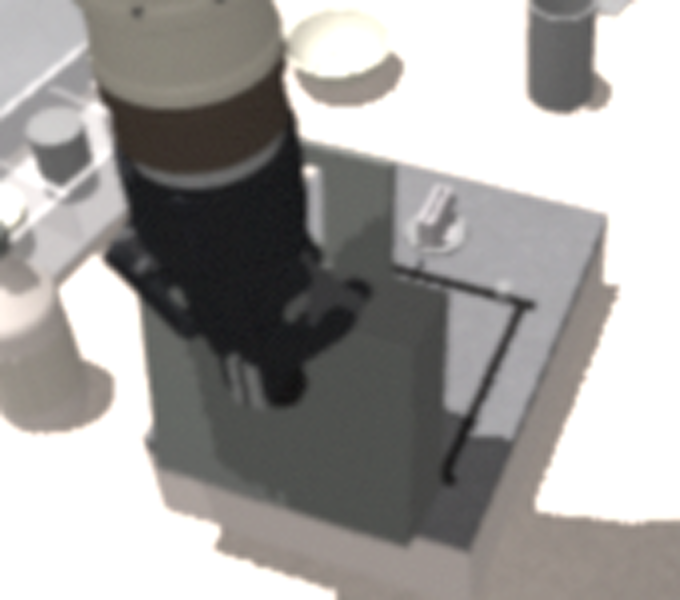

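Emit:
{"api": "send_rows", "payload": {"targets": [[[0.1, -0.6, 0.15, 0, 0], [0.2, -1.2, 0.3, 0, 0], [0.3, -1.8, 0.4, 0, 0], [0.4, -2.3, 0.5, 0, 0], [0.5, -2.9, 0.5, 0, 0], [0.6, -3.5, 0.5, 0, 0], [0.7, -4.1, 0.5, 0, 0], [0.9, -4.7, 0.5, 0, 0], [1, -5.3, 0.4, 0, 0], [1.1, -6, 0.3, 0, 0], [1.1, -6, 0.3, 0, 0]]]}}

```text
clock: 20.6
eef_pos: [0.5521, 0.1709, 0.1906]
tool_rot: [0.641, 0.767, -0.0, 0.0]
ft_force: [0.3, -0.5, -0.1]
grip_width: -0.0003
```

Run:
```python
from ov import *
im=vision.camera('side')
save('side10.png',np.clip(im*1.4,0,255).astype(np.uint8),crop=(120,150,290,300),scale=4)
o=bot.get_obs();print(o['clock'],o['eef_pos'],o['ft_force'])
```

```text
20.65 [0.55200636 0.17121309 0.19066321] [-0.27255505  1.25909176  0.1449988 ]
```

View pics/side10.png

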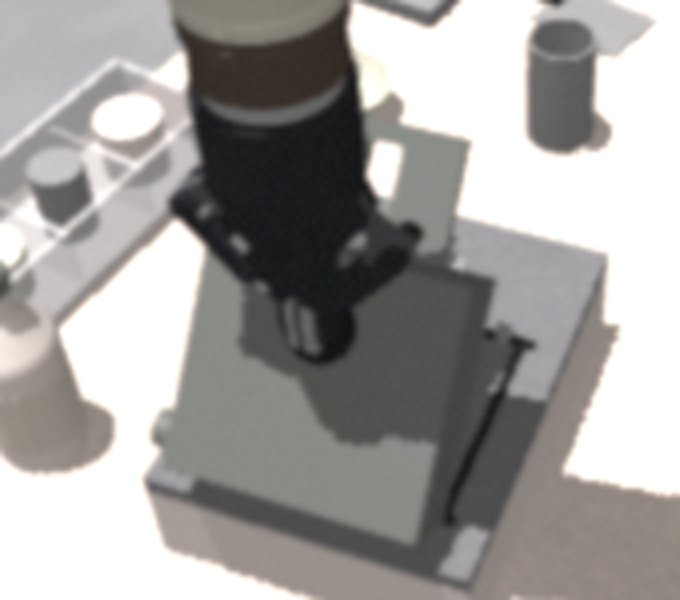

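Emit:
{"api": "send_rows", "payload": {"targets": [[[0.1, -0.6, -0.15, 0, 0], [0.2, -1.2, -0.3, 0, 0], [0.3, -1.8, -0.5, 0, 0], [0.4, -2.4, -0.7, 0, 0], [0.5, -2.9, -0.95, 0, 0], [0.6, -3.5, -1.2, 0, 0], [0.7, -4, -1.5, 0, 0], [0.8, -4.6, -1.8, 0, 0], [0.9, -5.1, -2.15, 0, 0], [1, -5.6, -2.5, 0, 0], [1.2, -6.6, -3.3, 0, 0], [1.2, -6.6, -3.3, 0, 0]]]}}

```text
clock: 22.15
eef_pos: [0.5634, 0.1047, 0.1567]
tool_rot: [0.642, 0.767, -0.001, -0.0]
ft_force: [-0.8, 0.1, 0.5]
grip_width: 0.0002
```

Run:
```python
from ov import *
im=vision.camera('side')
save('side11.png',np.clip(im*1.4,0,255).astype(np.uint8),crop=(120,150,290,300),scale=4)
o=bot.get_obs();print(o['clock'],o['eef_pos'],o['ft_force'])
```

```text
22.2 [0.56357929 0.10520578 0.15718031] [ 0.28021853 -0.10592492  0.26798755]
```

View pics/side11.png

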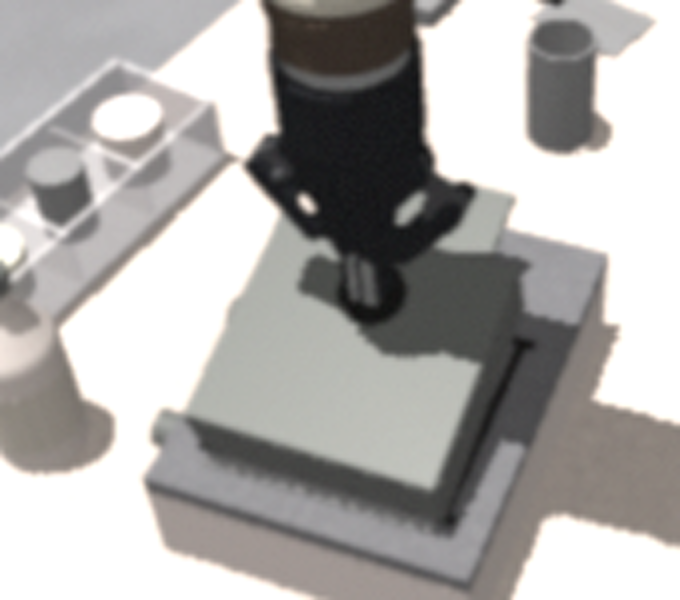

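Emit:
{"api": "send_rows", "payload": {"targets": [[[0.1, -0.4, -0.4, 0, 0], [0.15, -0.8, -0.85, 0, 0], [0.2, -1.2, -1.3, 0, 0], [0.3, -1.6, -1.8, 0, 0], [0.3, -1.6, -1.8, 0, 0]]]}}

```text
clock: 22.82
eef_pos: [0.5665, 0.0894, 0.1391]
tool_rot: [0.641, 0.767, -0.001, -0.0]
ft_force: [-0.6, 0.4, 1.0]
grip_width: -0.0
```

Emit:
{"api": "send_rows", "payload": {"targets": [[[0.05, -0.2, -0.2, 0, 0], [0.1, -0.4, -0.4, 0, 0], [0.1, -0.6, -0.6, 0, 0], [0.1, -0.6, -0.7, 0, 0], [0.1, -0.6, -0.7, 0, 0]]]}}

```text
clock: 23.45
eef_pos: [0.5683, 0.0839, 0.1333]
tool_rot: [0.641, 0.768, 0.0, 0.0]
ft_force: [-0.7, 0.1, 3.2]
grip_width: -0.0001
```

Emit:
{"api": "send_rows", "payload": {"targets": [[[0, 0, -0.1, 0, 0], [0, 0, -0.2, 0, 0], [0, 0, -0.2, 0, 0]]]}}

```text
clock: 23.82
eef_pos: [0.5685, 0.0832, 0.1317]
tool_rot: [0.641, 0.767, 0.0, 0.001]
ft_force: [0.1, -1.4, 6.6]
grip_width: -0.0001
```

Emit:
{"api": "send_rows", "payload": {"targets": [[[0, 0, -0.1, 0, 0], [0, 0, -0.1, 0, 0], [0, 0, -0.1, 0, 0]]]}}

```text
clock: 24.2
eef_pos: [0.5686, 0.0829, 0.131]
tool_rot: [0.641, 0.767, -0.0, 0.001]
ft_force: [-0.6, -1.6, 7.2]
grip_width: -0.0002
```

Emit:
{"api": "send_rows", "payload": {"targets": [[[0, 0, -0.1, 0, 0], [0, 0, -0.2, 0, 0], [0, 0, -0.2, 0, 0]]]}}

```text
clock: 24.58
eef_pos: [0.5687, 0.0822, 0.1296]
tool_rot: [0.642, 0.767, -0.0, 0.002]
ft_force: [-1.5, -3.9, 11.4]
grip_width: 0.0003
```

Emit:
{"api": "send_rows", "payload": {"targets": [[[0, 0, -0.1, 0, 0], [0, 0, -0.1, 0, 0], [0, 0, -0.1, 0, 0]]]}}

```text
clock: 24.95
eef_pos: [0.5688, 0.0819, 0.129]
tool_rot: [0.642, 0.767, -0.0, 0.002]
ft_force: [-2.2, -4.4, 11.7]
grip_width: -0.0003
```

Emit:
{"api": "send_rows", "payload": {"targets": [[[0, 0, -0.1, 0, 0], [0, 0, -0.1, 0, 0], [0, 0, -0.1, 0, 0]]]}}

```text
clock: 25.32
eef_pos: [0.5688, 0.0819, 0.129]
tool_rot: [0.642, 0.767, -0.0, 0.003]
ft_force: [-3.4, -4.7, 17.2]
grip_width: 0.0003
```

It stopped at z=0.129, the shut height, and force rose from 11.7 to 17 N, so the cover is on the seal. Check by picture.

Run:
```python
from path import *
im=vision.camera('side');t=vision.camera('top')
S=Cam('side');b=(130,140,290,290);sc=4
g=np.clip(im*1.4,0,255).astype(np.uint8)
a=cv2.resize(g[b[1]:b[3],b[0]:b[2]],None,fx=sc,fy=sc,interpolation=cv2.INTER_CUBIC)
for th,col in((0,(255,0,0)),(.05,(0,0,255))):
    for d,h,x in((.145,.05,-.075),(.145,.05,.075),(.215,.006,-.045),(.145,0,-.075),(.215,.006,.045)):
        u=(S.proj([cov(th,d,h,x)])[0]-[b[0]-.5,b[1]-.5])*sc
        cv2.circle(a,tuple(int(v) for v in u),3,col,1)
save('side12.png',a)
save('top12.png',np.clip(t*1.6,0,255).astype(np.uint8),crop=(110,130,260,250),scale=5)
o=bot.get_obs();print(o['clock'],o['eef_pos'],o['ft_force'])
```

```text
25.425 [0.56881194 0.08191912 0.12897944] [-4.28537565 -4.74999026 16.63830264]
```

View pics/side12.png

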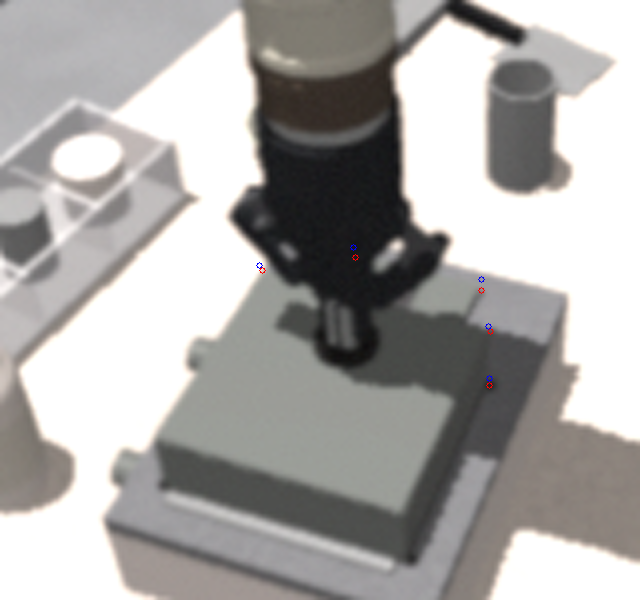

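View pics/top12.png

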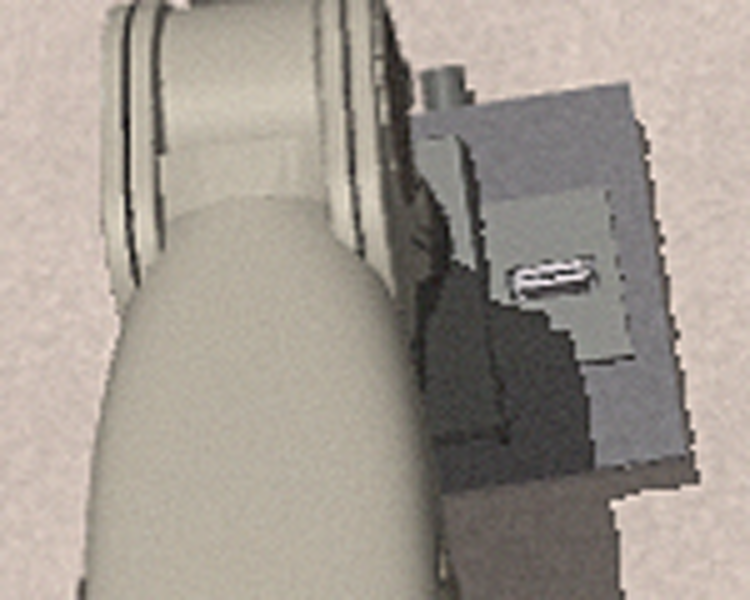

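Emit:
{"api": "send_rows", "payload": {"targets": [[[0, 0, -0.05, 0, 0], [0, 0, -0.05, 0, 0], [0, 0, -0.05, 0, 0], [0, 0, -0.05, 0, 0], [0, 0, -0.05, 0, 0], [0, 0, -0.05, 0, 0]]]}}

```text
clock: 26.18
eef_pos: [0.5688, 0.0819, 0.1289]
tool_rot: [0.642, 0.767, 0.0, 0.003]
ft_force: [-5.3, -4.5, 19.3]
grip_width: -0.0002
```

Steady at z=0.1289 with 19 N; the picture shows the bar standing in the slot. Hand in.

Run:
```python
from h import *
print(bot.job_done()); o=bot.get_obs(); print(o['clock'],o['eef_pos'],o['ft_force'])
```

```text
the job is handed in; nothing more can be done
None
the job is handed in; nothing more can be done
```

I nested the loose steel cup in the deck cup and released it. I then turned the fastener by about 0.80 rad until its bar lined up with the deck marks. Last, I swung the cover shut with the closed fingers on the rubber pad and handed in while still pressing it, at about 26 s on the clock.

- **Cup:** Force first rose at z = 0.083, the predicted full depth. After release, the cup's rim appeared within about 1 pixel (2–3 mm) of where I projected it.
- **Fastener:** The gripper's final angle matched the unit's to 0.002 rad, and the top picture shows the bar standing through the cover's slot.
- **Cover:** It stopped at z = 0.129, the shut height. Pressing further raised the force from about 12 N to 19 N while the tip moved only about 0.1 mm, so it is on the seal and well under 50 N.
- **Other things:** The pictures showed no disturbed objects, but I did not measure their positions again at the end. The mirror was out of view in the later pictures.

No check failed. Two readings were slightly off: a sideways force of about 7 N (5.3 and 4.5 N on the two axes) remained on the tool at the end, and the gripper read 56.5 mm on the 59 mm cup. The hand-in gave no verdict.

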